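# Clamp a broken shard on the cork bed

### The arm

A 6-joint arm with a two-finger parallel gripper is mounted at the origin on the work surface; the furniture and walls round the work are solid. World frame = base frame: x ahead of the robot, y to its left, z up, the work surface at z = 0. Lengths are in m, angles in rad, forces in N, time in s.
With the tool pointing down it reaches from about 0.375 to 0.975 m from the base axis. Payload 3.8 kg.
Tool frame: the origin (TCP) lies at the very end of the fingers, on their centre line; the grasp point (between the pads) lies 19 mm behind it; x points along the fingers, y is the direction in which the jaws open and shut, and the axes are right-handed (so a half turn about x gives the same grasp; the last joint's range is limited). The gripper opens to 85 mm and grips with 20 to 120 N. Pads are 22 mm wide; open, the fingers measure 114 mm over their backs; the gripper's body (76 mm by 85 mm) begins 54 mm behind the grasp point. The pads swing forward as they close: fully open they stand 13 mm farther back than shut.
Start: joints at [-1.208, 0.264, 1.604, -0, 1.274, -0.037], TCP at [0.263, -0.622, 0.231] pointing down, gripper open.
Joint ranges: [-2.63, 2.63], [-0.94, 2.18], [0.31, 2.57], [-1.31, 4.45], [0, 2.66], [-2.55, 2.55]. Speed limits (rad/s): [2.57, 2.57, 3.14, 3.14, 3.14, 3.14].

### API

Orientations are given as a 3x3 rotation matrix whose columns are the frame's x, y, z axes.
In Python, from workcell import r gives the robot as it stands.
- The arm moves only by the shell command python3 -m pendant 'ROWS' [OPENING] [FORCE]. ROWS is JSON, a list of rows, each a list of 2 entries, a list of its own where there are three numbers: the shift along the tool's x, y, z in m, then the turn about the tool's x in degrees. A call has 1 to 20 rows; each row shifts and turns the pose as measured when the row begins, along the tool's axes as they then stand; what a row does not reach is not made up. A row lasts 1/12 s, in which the tool goes at most 41.7 mm and 7.16 degrees, less where a joint would pass 70% of its speed; a pose out of reach is approached as far as the arm can. A call is refused whole if a number of a shift passes 0.0417 or a number of a turn 7.16, either way. A call with a gripper value outside its range is refused whole. OPENING is the closure, from -1 (fully open) to 1 (shut), set as the call begins (- or left out, the last holds). The fingers move at their own pace and stop on an object; FORCE is the grip in N (left out, the last holds). Time passes only in rows, so rows that do not move let the fingers close. It gives the time, the measured TCP pose, the force and the opening at its end, in the units of the state.
- r.observe(): the state, without advancing time (a new reading comes with each control period).
- r.grab_frame(name): name is "scene" or "top" or "wrist"; returns the picture (384x512x3 uint8, red, green, blue); there is no depth.
- r.camera_info(name): a dict with "fovy" (degrees; the focal length in pixels is half the picture's height over the tangent of half this angle, whatever the lens; pixels are square), "cx", "cy" (the principal point, pixels), "k1" (the pictures are not rectified: a ray, as slopes to the right and down, at radius r is drawn at 1 + k1 r^2 times it, then the intrinsics apply), "rvec" (rotation vector, rad) and "tvec" (3), from world to camera coordinates, as OpenCV has them; the wrist camera has in their place "mount" (4x4, takes a point from camera to tool coordinates, whose origin is the TCP and whose axes are the tool frame's). Camera axes: x right, y down, z forward; pixel columns grow to the right and rows downward; lengths in m; the calibration is good to about 2 mm. A picture is of the moment at which its call begins: read the wrist's pose just before it. camera_info takes no time and is no camera call.
- r.close_job(): hands the job in, once; it reports no verdict.
Trained networks look in the newest picture that a camera, given by its name, has taken for a name from the list of things; names that differ only in an ending like _2 or _b are one class to them, and where a whole thing is asked for, a point or a joint stands for the part that bears it (a point fixed in the world has none). Each returns a list of dicts, best first, with "score" (0 to 1); they miss things now and then, are a little off and sometimes report something else, mostly with a low value. They report only what shows in the picture. A call takes as long as a camera call. They do not tell look-alikes from the thing itself.
- r.look_for(camera, thing): "position" ([x, y, z] in m, in world coordinates, good to about 4 mm: the middle of the surface that is visible of it).
The state is a dict: "clock": time; "joints": joint angles; "dq": joint speeds; "joint_torque": joint torques, N m; "tcp_pos": TCP position; "ee_rot": TCP orientation; "contact_force": force on the tool from outside, world axes, zero at the start; "moment": the same for the moment, N m; "grip_width": opening from 0.0 (shut) to 1.0 (fully open).
Only numpy, scipy, OpenCV 4.12 (cv2) and the standard library are available. Lean on these libraries where they do the work, as an engineer would, in place of code of your own. Each camera call takes 0.05 s, during which the arm holds its last target.

### The job

Get the broken plate shard ready for grinding: lay it flat in the middle of the clamp's cork bed, its long way along the bed's long way, without dropping it. Then push the clamp's lever past its centre so that it snaps over and its rubber foot holds the shard down. Leave the pumice stone where it is.

Things in the scene. Friction and masses are not known exactly. Their poses are not given: they have to be found in the camera images.
- clamp: Over-centre hold-down clamp bolted to the table. Origin: centre of the underside of its steel base plate (x -95 to +85 mm, 80 mm wide in y, 8 mm thick). At its -x end the cork bed, at +x two steel cheeks (37 mm over all, tops 72 mm up) with the lever's pivot between them: a level axis along y, 50 mm to +x of the origin, 56 mm up. z is up.
- bed (a point): Centre of the cork bed's top face, 50 mm to -x of the clamp's origin, 22 mm above the table; axes as the clamp's. The cork is 74 mm along x (its long way), 62 mm along y, and stands proud of the base plate, free on both y sides. The open lever stands 65 mm and more to +x of it, up to 170 mm high.
- lever (a joint): Lever angle, rad. 0 = open: arm with the rubber foot stands up, handle leans 35 deg back to the clamp's +x. Grows as the handle goes up and over to -x. A spring drives it to the nearer end: below 0.87 back to 0, above it on by itself in about 1 s until the foot is down: 1.73 on a shard, 1.745 (stop) on nothing. Pushed level at the knob it starts with 5 to 10 N, falling to 0 at the centre.
- knob (a point): Centre of the round black rubber knob (26 mm ball) at the end of the lever's handle, 120 mm from the pivot axis; the handle is a 19 mm thick rubber grip on a 12 mm rod. Open, the knob is 69 mm to the clamp's +x of the pivot and 154 mm above the table, with free space behind it (+x). It travels on a circle about the pivot; closed, it is 109 mm to -x, over the bed.
- pad: The round rubber foot (18 mm diameter) on a short spindle at the end of the lever's 100 mm arm; it comes down on the middle of the bed. Part of the lever. The origin lies on the pivot axis.
- shard_center (a point): Centre of the loose flat pale ceramic shard, half-way up: five-sided, 50 mm along its x, 63 mm along its y (its long way), 6 mm thick, 40 g. Corners, x and y in mm: (-25,-10) (-19,32) (20,14) (25,-18) (-3,-32); the two edges to -x and +x are nearly parallel to y, 46 mm apart through the centre. It lies flat on the table.
- shard: The same shard; origin at the centre of its underside, same axes.
- pumice: Loose grey rounded pumice stone, 51 mm across, 44 mm high; origin under its centre. Leave it alone.
Not all that is in view belongs to the job. What is shaped like the shard but red or yellow is not meant.

How it is judged:
On the way, in this order (a step that is already met when the one before it is completed fails the run):
1. the shard lies released, flat and straight in the middle of the cork bed, the lever still open (horizontal distance between shard_center and bed below 0.015 m and z of shard_center in the frame of bed below 0.007 m and angle between shard's own z axis and vertical below 0.1 rad and angle between the y axis of shard and the x axis of bed, either way round below 0.3 rad and contact force between the fingers and shard below 0.05 N and contact force between clamp and shard above 0.05 N and value of joint lever below 0.3 rad), for 0.2 s.
2. the lever is past its centre (value of joint lever above 1.2 rad), for 0.05 s.
At the end, for the whole second after the job is handed in: The shard lies still and flat on the cork bed (within 0.1 rad), its centre within 18 mm of the bed's centre and its long way within 0.35 rad of the bed's long way; the lever is over (more than 1.6 rad) and its foot presses the shard with more than 2 N (horizontal distance between shard_center and bed below 0.018 m and z of shard_center in the frame of bed below 0.007 m and angle between shard's own z axis and vertical below 0.1 rad and angle between the y axis of shard and the x axis of bed, either way round below 0.35 rad and value of joint lever above 1.6 rad and contact force between pad and shard above 2 N and linear speed of shard below 0.02 m/s); the robot touches nothing.
It fails at once if the shard is dropped or flung (it moves faster than 0.7 m/s out of the fingers) (linear speed of shard above 0.7 m/s and contact force between the fingers and shard below 0.01 N).
It fails at once if the pumice stone is moved by more than 30 mm (distance of pumice from where it was at the start of the episode above 0.03 m).
It also fails if it takes over 56 s, if anything falls off the work surface, if the arm or the gripper's body presses on something with over 40 N, if the wrist force passes 120 N, or if a joint passes its speed limit or range.

## Working session

There is one attempt and no reset: what is moved stays moved. The work goes in short steps, Python scripts to look and compute and a shell command to move; the robot and the scene stay as the last step left them, time stands still between calls to the robot, and variables do not carry over. Pictures are saved under pics/ and viewed, and the job is handed in when it is done.

```bash
ls; mkdir -p pics; python3 - <<'E'
from workcell import r
import cv2
o=r.observe()
for k,v in o.items(): print(k,v)
for n in ["scene","top","wrist"]:
    im=r.grab_frame(n); cv2.imwrite(f"pics/{n}0.png",im[:,:,::-1]); print(n,r.camera_info(n))
for c in ["scene","top"]:
  for t in ["shard","clamp","knob","pumice","pad"]:
    print(c,t,[(d['score'],d['position']) for d in r.look_for(c,t)])
E
```

```text
pics
clock 0.0
joints [-1.20790506e+00  2.64780871e-01  1.60538360e+00 -3.18924756e-06
  1.27367312e+00 -3.68694372e-02]
dq [ 0.0001495   0.0011216   0.00046276 -0.00108485 -0.00073588 -0.00255072]
joint_torque [-7.03973292e-04 -5.15109694e+01 -3.67315578e+01 -2.17284346e-04
  1.29995844e-02 -1.05475351e-05]
tcp_pos [ 0.26246662 -0.62109188  0.22993815]
ee_rot [[-7.99757282e-04  3.89197893e-01 -9.21153820e-01]
 [ 2.09765580e-03 -9.21151435e-01 -3.89198706e-01]
 [-9.99997480e-01 -2.24352816e-03 -7.97056499e-05]]
contact_force [-0.83245565  0.2181361   0.36349103]
moment [0.03238638 0.03286194 0.01738598]
grip_width 0.9978318323724812
scene {'fovy': 53.79419327980945, 'cx': 252.52283747346715, 'cy': 194.93921141350123, 'k1': -0.1137037154462065, 'rvec': array([ 0.90705419, -2.51226811,  1.04676618]), 'tvec': array([0.28602929, 0.31698855, 0.90707291])}
top {'fovy': 44.05352053649849, 'cx': 250.1507232056775, 'cy': 190.98042190838794, 'k1': -0.05776996468699336, 'rvec': array([ 2.20794531, -2.18109221,  0.06586069]), 'tvec': array([-0.07112503,  0.47356437,  1.42210325])}
wrist {'fovy':
[... 344 characters left out ...]
  -7.69177611e-02],
       [ 0.00000000e+00,  0.00000000e+00,  0.00000000e+00,
         1.00000000e+00]])}
scene shard [(0.71, [0.4517, -0.1769, 0.0053]), (0.67, [0.4385, -0.3136, 0.0107]), (0.42, [0.4459, -0.4118, 0.002])]
scene clamp [(0.83, [0.4387, 0.1792, 0.0238])]
scene knob [(0.8, [0.46, 0.1337, 0.1305])]
scene pumice [(0.78, [0.4596, 0.0229, 0.0325])]
scene pad [(0.46, [0.4601, 0.1315, 0.1343])]
top shard [(0.74, [0.4603, 0.1195, 0.1608]), (0.6, [0.4497, -0.1831, 0.0042]), (0.57, [0.4487, -0.4084, 0.0052]), (0.53, [0.4385, -0.3153, 0.0014])]
top clamp [(0.76, [0.4425, 0.1956, 0.0215])]
top knob [(0.78, [0.4665, 0.1212, 0.1598])]
top pumice [(0.67, [0.4674, 0.0123, 0.034])]
top pad []
```

View pics/scene0.png

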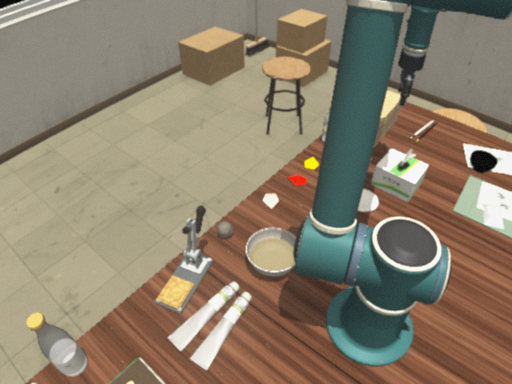

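View pics/top0.png

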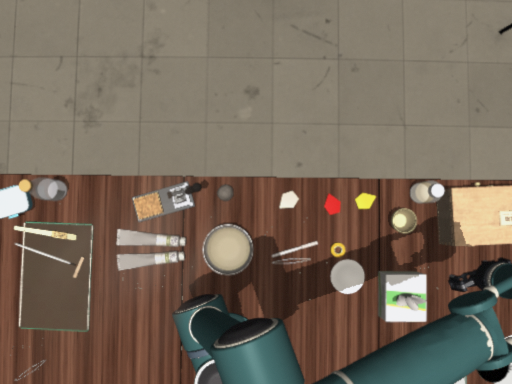

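View pics/wrist0.png

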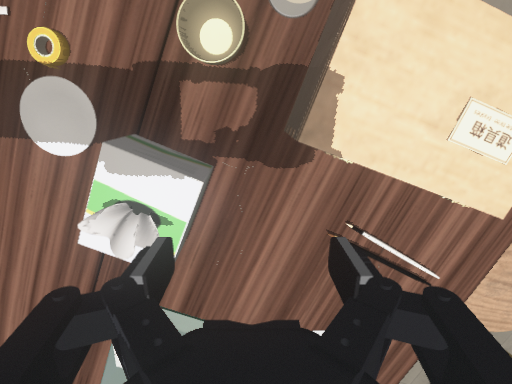

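The top view has image right = -y and up = +x. The white shard is near px (289,200), the red and yellow look-alikes at (333,204) and (365,201), and the clamp at (165,201). The bed is to the left and the knob at (195,188). The pumice is at (225,192). Next I'll fit the shard and clamp outlines.

```bash
cat > h.py <<'E'
import numpy as np, cv2
from workcell import r
def cam(name, st=None):
    c=r.camera_info(name); f=192/np.tan(np.radians(c['fovy']/2))
    if name=='wrist':
        M=np.array(c['mount']); R=np.array(st['ee_rot']); p=np.array(st['tcp_pos'])
        Rcw=R@M[:3,:3]; t=R@M[:3,3]+p
        return dict(f=f,c=c,R=Rcw.T,t=-Rcw.T@t)
    R,_=cv2.Rodrigues(np.array(c['rvec'])); return dict(f=f,c=c,R=R,t=np.array(c['tvec']))
def proj(C,P):
    P=np.atleast_2d(P)@C['R'].T+C['t']; s=P[:,:2]/P[:,2:]
    s=s*(1+C['c']['k1']*(s**2).sum(1,keepdims=True))
    return s*C['f']+[C['c']['cx'],C['c']['cy']]
def unproj(C,uv,z):
    uv=np.atleast_2d(uv).astype(float); d=(uv-[C['c']['cx'],C['c']['cy']])/C['f']; s=d.copy()
    for _ in range(20): s=d/(1+C['c']['k1']*(s**2).sum(1,keepdims=True))
    ray=np.c_[s,np.ones(len(s))]@C['R']; o=-C['R'].T@C['t']
    k=(np.broadcast_to(z,len(s))-o[2])/ray[:,2]; return o+k[:,None]*ray
SH=np.array([(-25,-10),(-19,32),(20,14),(25,-18),(-3,-32)])/1000.
def fit(pts,X):
    "rigid 2D fit of model outline: pts = world contour xy; returns x,y,yaw by mask IoU"
    from scipy.optimize import minimize
    def poly(p):
        c,s=np.cos(p[2]),np.sin(p[2]); return X@np.array([[c,s],[-s,c]])+p[:2]
    o=pts.mean(0); S=4000
    def rast(P):
        m=np.zeros((480,480),np.uint8); cv2.fillPoly(m,[np.round(((P-o)*S+240)*16).astype(np.int32)],255,cv2.LINE_AA,4); return m/255.
    M=rast(pts)
    best=None
    for a in np.linspace(-np.pi,np.pi,24,endpoint=False):
        def cost(p): return np.abs(rast(poly(np.array([p[0]/1000+o[0],p[1]/1000+o[1],p[2]/30])))-M).sum()/M.sum()
        q=minimize(cost,[0,0,a*30],method='Nelder-Mead',options=dict(initial_simplex=[[0,0,a*30],[3,0,a*30],[0,3,a*30],[0,0,a*30+6]],maxiter=150))
        if best is None or q.fun<best[0]: best=(q.fun,q.x[0]/1000+o[0],q.x[1]/1000+o[1],q.x[2]/30)
    return best
E
python3 - <<'E'
from h import *
im=cv2.imread('pics/top0.png')
C=cam('top')
hsv=cv2.cvtColor(im,cv2.COLOR_BGR2HSV)
# upsample crop
def big(u0,u1,v0,v1,k,name): cv2.imwrite(name,cv2.resize(im[v0:v1,u0:u1],None,fx=k,fy=k,interpolation=cv2.INTER_CUBIC))
big(120,240,170,230,6,'pics/topclamp.png'); big(270,390,180,220,6,'pics/topshard.png')
g=cv2.resize(im[185:215,275:305],None,fx=8,fy=8,interpolation=cv2.INTER_CUBIC)
h=cv2.cvtColor(g,cv2.COLOR_BGR2HSV)
m=((h[...,2]>150)&(h[...,1]<70)).astype(np.uint8)
cs,_=cv2.findContours(m,cv2.RETR_EXTERNAL,cv2.CHAIN_APPROX_NONE); c=max(cs,key=cv2.contourArea)[:,0]
uv=(c+0.5)/8-0.5+[275,185]
W=unproj(C,uv,0.006)[:,:2]
print(len(c),cv2.minAreaRect(W.astype(np.float32)*1000)); print(fit(W,SH))
E
```

```text
441 ((451.3541564941406, -181.94992065429688), (51.77136993408203, 61.34919738769531), 4.3672871589660645)
(np.float64(0.0823305918322572), np.float64(0.4501840429217249), np.float64(-0.18096853341725744), np.float64(0.19029953824825227))
```

View pics/topclamp.png

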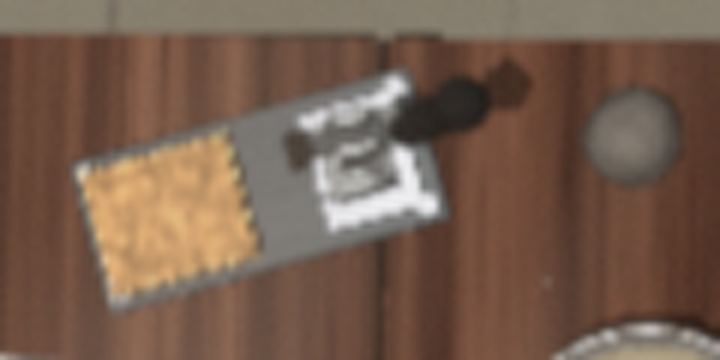

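View pics/topshard.png

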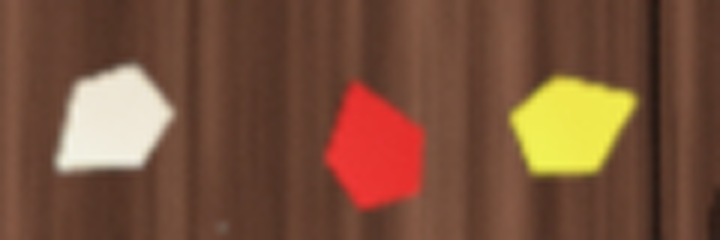

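```bash
python3 - <<'E'
from h import *
C=cam('top')
cv=lambda L:(np.array(L)+0.5)/6-0.5+[120,170]
P=unproj(C,cv([(75,163),(405,70),(447,213),(118,312)]),0.008)[:,:2]
print('plate',P.round(4), np.linalg.norm(P-np.roll(P,-1,0),axis=1).round(4))
B=unproj(C,cv([(80,172),(228,132),(262,250),(114,300)]),0.022)[:,:2]
print('bed',B.round(4), np.linalg.norm(B-np.roll(B,-1,0),axis=1).round(4),'centre',B.mean(0))
for Q in (P,B):
    d=(Q[1]+Q[2]-Q[0]-Q[3]); e=Q[0]+Q[1]-Q[2]-Q[3]
    print('clamp x dir yaw',np.degrees(np.arctan2(d[1],d[0])),'y dir',np.degrees(np.arctan2(e[1],e[0])), Q.mean(0))
print('knob',unproj(C,cv([(462,103)]),0.154))
print('pum',unproj(C,cv([(632,137)]),0.025))
E
```

```text
plate [[0.4527 0.2936]
 [0.502  0.1268]
 [0.4298 0.1042]
 [0.3776 0.2699]] [0.1739 0.0757 0.1737 0.0788]
bed [[0.4476 0.2875]
 [0.4687 0.2134]
 [0.4097 0.195 ]
 [0.3837 0.2688]] [0.0771 0.0618 0.0783 0.0666] centre [0.42743045 0.2411841 ]
clamp x dir yaw -73.0301239228573 y dir 17.494546196412035 [0.44051108 0.19862766]
clamp x dir yaw -72.37025299544638 y dir 16.82398123583068 [0.42743045 0.2411841 ]
knob [[0.47622727 0.08153722 0.154     ]]
pum [[0.46849917 0.01035837 0.025     ]]
```

```bash
python3 -m pendant '[[[0,0,0],-7.1],[[0,0,0],-7.1],[[0,0,0],-7.1],[[0,0,0],-7.1],[[0,0,0],-7.1],[[0,0,0],-7.1],[[0,0,0],-7.1],[[0,0,0],-7.1],[[0,0,0],-7.1],[[0,0,0],-7.1],[[0,0,0],-7.1]]' -1 30
python3 -m pendant '[[[0,0.0223,-0.033],0],[[0,0.0223,-0.033],0],[[0,0.0223,-0.033],0],[[0,0.0223,-0.033],0],[[0,0.0223,-0.033],0],[[0,0.0223,-0.033],0],[[0,0.0223,-0.033],0],[[0,0.0223,-0.033],0],[[0,0.0223,-0.033],0],[[0,0.0223,-0.033],0],[[0,0.0223,-0.033],0],[[0,0.0223,-0.033],0],[[0.02,0,0],0],[[0.02,0,0],0],[[0,0,0],0]]'
cat > w.py <<'E'
import sys
from h import *
st=r.observe(); im=r.grab_frame('wrist')[:,:,::-1].copy(); n=sys.argv[1]
cv2.imwrite(f'pics/{n}.png',im); np.savez(f'{n}.npz',im=im,R=st['ee_rot'],p=st['tcp_pos'])
R=np.array(st['ee_rot']); print('t',st['clock'],'tcp',np.array(st['tcp_pos']).round(4),'yaw y',np.degrees(np.arctan2(R[1,1],R[0,1])).round(2),'tiltz',R[2].round(4),'F',np.array(st['contact_force']).round(2),'grip',st['grip_width'])
print('joints',np.array(st['joints']).round(3))
E
python3 w.py w1
```

```text
clock: 1.57
tcp_pos: [0.2628, -0.622, 0.232]
ee_rot: [[0.0, 0.978, 0.207], [-0.001, 0.207, -0.978], [-1.0, 0.0, 0.001]]
contact_force: [0.3, -0.1, 0.3]
grip_width: 1.001
clock: 2.82
tcp_pos: [0.4494, -0.1601, 0.1928]
ee_rot: [[0.014, 0.977, 0.212], [-0.008, 0.213, -0.977], [-1.0, 0.012, 0.01]]
contact_force: [0.1, 0.3, -0.9]
grip_width: 1.0
t 2.8167 tcp [ 0.4494 -0.1601  0.1928] yaw y 12.27 tiltz [-0.9999  0.012   0.0104] F [ 0.12  0.29 -0.9 ] grip 0.9996363373202544
joints [-3.930e-01 -9.900e-02  2.068e+00 -2.000e-03  1.157e+00 -6.060e-01]
```

View pics/w1.png

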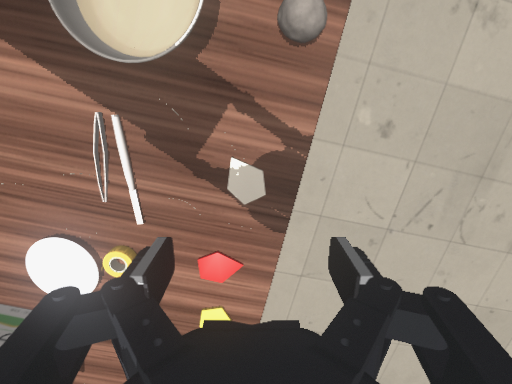

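```bash
python3 - <<'E'
from h import *
d=np.load('w1.npz'); im=d['im']; C=cam('wrist',dict(ee_rot=d['R'],tcp_pos=d['p']))
pr=proj(C,[[.45,-.181,.006]])[0]; print('pred',pr, 'tcp px',proj(C,d['p']))
h=cv2.cvtColor(im,cv2.COLOR_BGR2HSV)
m=((h[...,2]>140)&(h[...,1]<70)).astype(np.uint8)
cs,_=cv2.findContours(m,cv2.RETR_EXTERNAL,cv2.CHAIN_APPROX_NONE)
c=min([c for c in cs if cv2.contourArea(c)>500],key=lambda c:np.linalg.norm(c[:,0].mean(0)-pr))[:,0]
W=unproj(C,c,0.005)[:,:2]
print(c.min(0),c.max(0)); f=fit(W,SH); print(f,np.degrees(f[3]))
cc,s=np.cos(f[3]),np.sin(f[3]); P=SH@np.array([[cc,s],[-s,cc]])+f[1:3]
cv2.polylines(im,[proj(C,np.c_[P,[.006]*5]).round().astype(np.int32)],True,(0,0,255),1); cv2.imwrite('pics/w1o.png',im)
E
```

```text
pred [245.87684523 181.87062228] tcp px [[250.53638907 238.71364078]]
[227 157] [265 203]
(np.float64(0.03776877777721197), np.float64(0.4500096999123743), np.float64(-0.17990096519699547), np.float64(0.21556447945798898)) 12.350934885877301
```

View pics/w1o.png

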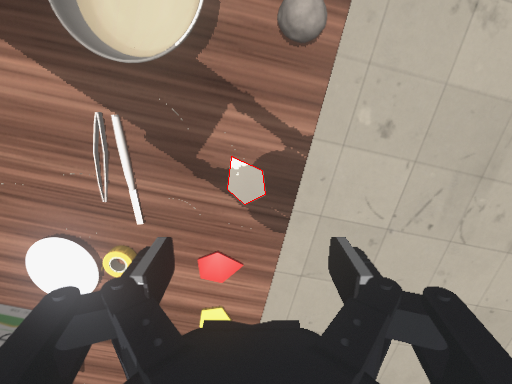

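The shard fits at (0.450, -0.180), yaw 12.4°. The tool's yaw already matches, so I'll go above it with the fingers partly closed (about 58 mm).

```bash
python3 -m pendant '[[[0.03,-0.0019,0.01],0],[[0.03,-0.0019,0.01],0],[[0.03,0,0],0],[[0.03,0,0],0],[[0.02,0,0],0],[[0.01,0,0],0],[[0,0,0],0],[[0,0,0],0],[[0,0,0],0]]' -0.36 30
python3 w.py w2
```

```text
clock: 3.62
tcp_pos: [0.4629, -0.1938, 0.0536]
ee_rot: [[0.035, 0.978, 0.204], [-0.019, 0.205, -0.979], [-0.999, 0.03, 0.026]]
contact_force: [0.6, -0.5, 0.7]
grip_width: 0.68
t 3.6167 tcp [ 0.4629 -0.1938  0.0536] yaw y 11.81 tiltz [-0.9992  0.0301  0.0256] F [ 0.64 -0.47  0.69] grip 0.680128728997496
joints [-0.445  0.099  2.159 -0.003  0.844 -0.649]
```

View pics/w2.png

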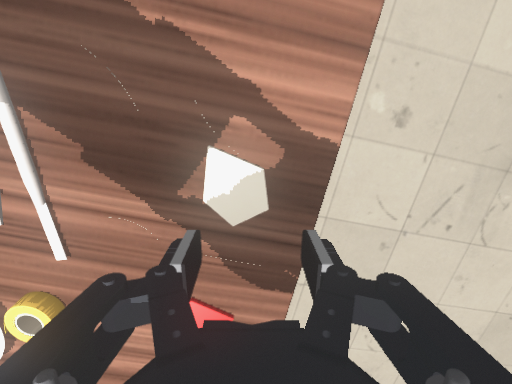

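```bash
python3 -m pendant '[[[-0.03,0,0],0],[[-0.03,0,0],0],[[-0.03,0,0],0],[[-0.03,0,0],0],[[0,0,0],0]]'
python3 -m pendant '[[[0.01,0,0],0],[[0.01,0,0],0],[[0.01,0,0],0],[[0.01,0,0],0],[[0,0,0],0]]'
```

```text
clock: 4.08
tcp_pos: [0.4606, -0.1925, 0.1851]
ee_rot: [[0.042, 0.978, 0.204], [-0.022, 0.205, -0.979], [-0.999, 0.036, 0.03]]
contact_force: [1.1, -0.2, 0.9]
grip_width: 0.68
clock: 4.5
tcp_pos: [0.4648, -0.1944, 0.1461]
ee_rot: [[0.051, 0.978, 0.204], [-0.027, 0.205, -0.978], [-0.998, 0.045, 0.037]]
contact_force: [0.0, 0.5, -0.5]
grip_width: 0.681
```

```bash
cat > s.py <<'E'
from h import *
st=r.observe();R=np.array(st['ee_rot'])
print('t %.2f'%st['clock'],'tcp',np.array(st['tcp_pos']).round(4),'yaw',np.degrees(np.arctan2(R[1,1],R[0,1])).round(2),'toolx',R[:,0].round(4),'q',np.array(st['joints']).round(4),'dq',np.array(st['dq']).round(3),'tau',np.array(st['joint_torque']).round(2),'F',np.array(st['contact_force']).round(2),'g',round(st['grip_width'],3))
E
python3 s.py; python3 -m pendant '[[[0,0,0],0]]'>/dev/null;python3 s.py; python3 -m pendant '[[[0,0,0],0],[[0,0,0],0],[[0,0,0],0]]'>/dev/null;python3 s.py
python3 -m pendant '[[[0,0,0.04],0],[[0,0,0],0]]'>/dev/null;python3 s.py
python3 -m pendant '[[[0,0,-0.04],0],[[0,0,0],0]]'>/dev/null;python3 s.py
```

```text
t 4.50 tcp [ 0.4648 -0.1944  0.1461] yaw 11.86 toolx [ 0.0511 -0.0267 -0.9983] q [-0.4441 -0.0279  2.094  -0.0026  1.0179 -0.649 ] dq [ 0.     0.009  0.012 -0.     0.004  0.   ] tau [-2.000e-02 -3.414e+01 -3.618e+01 -1.000e-02 -7.100e-01  0.000e+00] F [ 0.02  0.5  -0.47] g 0.681
t 4.58 tcp [ 0.4634 -0.1938  0.1437] yaw 11.85 toolx [ 0.0473 -0.0249 -0.9986] q [-0.4441 -0.0255  2.0964 -0.0026  1.0173 -0.649 ] dq [-0.002  0.035  0.042  0.    -0.013 -0.001] tau [ 1.000e-02 -3.244e+01 -3.353e+01 -1.000e-02 -2.500e-01 -0.000e+00] F [ 0.32 -0.6  -0.77] g 0.681
t 4.83 tcp [ 0.4612 -0.1927  0.14  ] yaw 11.84 toolx [ 0.0406 -0.0217 -0.9989] q [-0.4441 -0.0214  2.0996 -0.0025  1.0174 -0.649 ] dq [-0.002  0.009  0.002  0.001  0.001  0.002] tau [ 0.000e+00 -3.254e+01 -3.375e+01 -1.000e-02 -2.500e-01  0.000e+00] F [-0.08  0.72 -1.  ] g 0.68
t 5.00 tcp [ 0.4697 -0.2317  0.141 ] yaw 12.02 toolx [ 0.0407 -0.0215 -0.9989] q [-5.0640e-01  2.4100e-02  2.0520e+00  1.1000e-03  1.0195e+00 -7.1630e-01] dq [ 0.092 -0.061  0.096  0.085  0.081  0.065] tau [ -0.96 -33.25 -30.76  -0.2    0.1   -0.53] F [-0.11 -0.1   1.63] g 0.682
t 5.17 tcp [ 0.4622 -0.1943  0.1401] yaw 11.7 toolx [ 0.0413 -0.0218 -0.9989] q [-0.4465 -0.0189  2.0969 -0.0022  1.017  -0.6491] dq [-0.094  0.068 -0.107 -0.073 -0.07  -0.064] tau [  0.43 -34.25 -36.91   0.14  -0.66   0.47] F [-0.76  0.01 -0.65] g 0.677
```

```bash
python3 -m pendant '[[[0,0,0],0],[[0,0,0],0],[[0,0,0],0],[[0,0,0],0]]'>/dev/null;python3 s.py
python3 -m pendant '[[[-0.005,0,0],0]]'>/dev/null;python3 s.py
python3 -m pendant '[[[-0.005,0,0],0]]'>/dev/null;python3 s.py
python3 -m pendant '[[[-0.005,0,0],0]]'>/dev/null;python3 s.py

```

```text
t 5.50 tcp [ 0.4633 -0.1948  0.1415] yaw 11.8 toolx [ 0.044  -0.0237 -0.9988] q [-0.4458 -0.0201  2.0954 -0.0028  1.0164 -0.6497] dq [-0.002 -0.    -0.009 -0.001 -0.002 -0.002] tau [  0.11 -32.85 -33.89   0.    -0.26   0.  ] F [-0.15  0.11  0.06] g 0.677
t 5.58 tcp [ 0.4626 -0.1946  0.1459] yaw 11.78 toolx [ 0.0425 -0.0231 -0.9988] q [-0.4462 -0.0253  2.0916 -0.0029  1.0269 -0.6499] dq [-0.003 -0.08  -0.069 -0.     0.141 -0.002] tau [ 8.000e-02 -3.277e+01 -3.461e+01 -1.000e-02 -5.800e-01  0.000e+00] F [-0.27 -0.24 -1.58] g 0.677
t 5.67 tcp [ 0.4624 -0.1948  0.1513] yaw 11.77 toolx [ 0.0424 -0.0231 -0.9988] q [-0.4466 -0.0311  2.0865 -0.0029  1.038  -0.65  ] dq [-0.004 -0.064 -0.054 -0.001  0.131 -0.   ] tau [ 6.000e-02 -3.185e+01 -3.367e+01 -1.000e-02 -3.700e-01  0.000e+00] F [-0.05 -0.53 -0.49] g 0.677
t 5.75 tcp [ 0.4622 -0.195   0.1568] yaw 11.75 toolx [ 0.0423 -0.0231 -0.9988] q [-0.4471 -0.0371  2.0813 -0.003   1.0493 -0.6501] dq [-0.003 -0.072 -0.066  0.002  0.133 -0.002] tau [ 3.000e-02 -3.197e+01 -3.428e+01 -1.000e-02 -4.100e-01  0.000e+00] F [ 0.12 -0.28  0.14] g 0.679
```

```bash
for i in 1 2 3; do python3 -m pendant '[[[0.01,0,0],0]]'>/dev/null;python3 s.py; done
python3 -m pendant '[[[0,0,0],0]]'>/dev/null;python3 s.py
python3 -m pendant '[[[0.002,0,0],0]]'>/dev/null;python3 s.py
python3 -m pendant '[[[0.002,0,0],0]]'>/dev/null;python3 s.py

```

```text
t 5.83 tcp [ 0.4651 -0.1965  0.1502] yaw 11.74 toolx [ 0.0483 -0.026  -0.9985] q [-0.4474 -0.0282  2.086  -0.0029  1.0289 -0.6501] dq [-0.004  0.16   0.129  0.001 -0.284 -0.002] tau [ 7.000e-02 -3.192e+01 -3.198e+01 -1.000e-02  5.900e-01 -0.000e+00] F [ 0.58 -0.11  1.08] g 0.677
t 5.92 tcp [ 0.4662 -0.1972  0.1405] yaw 11.73 toolx [ 0.0501 -0.0269 -0.9984] q [-0.4476 -0.0165  2.0943 -0.003   1.007  -0.6501] dq [-0.002  0.128  0.077 -0.    -0.256  0.001] tau [ 1.000e-02 -3.471e+01 -3.538e+01 -1.000e-02 -8.000e-02 -0.000e+00] F [-0.41 -0.13  0.48] g 0.685
t 6.00 tcp [ 0.4672 -0.1978  0.1301] yaw 11.73 toolx [ 0.0516 -0.0276 -0.9983] q [-0.4479 -0.0036  2.1026 -0.0031  0.9841 -0.6501] dq [-0.003  0.16   0.113 -0.001 -0.268  0.   ] tau [ 2.000e-02 -3.434e+01 -3.366e+01 -1.000e-02  7.000e-02 -0.000e+00] F [ 0.74 -0.08 -0.28] g 0.682
t 6.08 tcp [ 0.4654 -0.197   0.127 ] yaw 11.72 toolx [ 0.0475 -0.0257 -0.9985] q [-4.4800e-01 -9.0000e-04  2.1061e+00 -3.1000e-03  9.8250e-01 -6.5010e-01] dq [-0.001 -0.004 -0.007 -0.     0.007 -0.   ] tau [-3.000e-02 -3.468e+01 -3.536e+01 -1.000e-02 -7.000e-01  0.000e+00] F [-0.76  0.59 -0.11] g 0.682
t 6.17 tcp [ 0.4652 -0.1969  0.1241] yaw 11.71 toolx [ 0.0464 -0.0251 -0.9986] q [-0.448   0.0029  2.1084 -0.0031  0.9776 -0.6501] dq [-0.     0.061  0.052 -0.001 -0.068  0.   ] tau [ 1.000e-02 -3.304e+01 -3.234e+01 -1.000e-02 -1.000e-01 -0.000e+00] F [-0.05 -0.49  0.58] g 0.683
t 6.25 tcp [ 0.4645 -0.1966  0.1209] yaw 11.71 toolx [ 0.0445 -0.0242 -0.9987] q [-0.448   0.0066  2.1111 -0.0031  0.9732 -0.6501] dq [-0.001  0.041  0.022  0.    -0.055  0.001] tau [-2.000e-02 -3.388e+01 -3.352e+01 -1.000e-02 -2.800e-01 -0.000e+00] F [ 0.14 -0.59  0.63] g 0.683
```

```bash
python3 -m pendant '[[[-0.03,0,0],0],[[-0.025,0,0],0],[[-0.02,0,0],0],[[-0.015,0,0],0],[[-0.01,0,0],0],[[-0.006,0,0],0],[[-0.003,0,0],0],[[-0.001,0,0],0]]'>/dev/null;python3 s.py
python3 -m pendant '[[[0.002,0,0],0],[[0.005,0,0],0],[[0.009,0,0],0],[[0.014,0,0],0],[[0.019,0,0],0],[[0.024,0,0],0],[[0.029,0,0],0],[[0,0,0],0]]'>/dev/null;python3 s.py
```

```text
t 6.92 tcp [ 0.4565 -0.1923  0.2294] yaw 11.72 toolx [ 0.034  -0.0192 -0.9992] q [-0.4471 -0.1062  2.0056 -0.0028  1.2032 -0.6503] dq [-0.001 -0.007 -0.007 -0.001  0.021 -0.002] tau [ 1.000e-02 -3.081e+01 -3.669e+01 -1.000e-02 -1.600e-01 -0.000e+00] F [0.34 0.48 0.29] g 0.679
t 7.58 tcp [ 0.4566 -0.1927  0.1156] yaw 11.7 toolx [ 0.0276 -0.0161 -0.9995] q [-0.4478  0.0083  2.1199 -0.0031  0.9817 -0.6501] dq [ 0.001 -0.027 -0.031  0.002  0.047  0.001] tau [-8.000e-02 -3.621e+01 -3.777e+01 -2.000e-02 -1.370e+00  0.000e+00] F [-1.31  0.33 -1.32] g 0.679
```

```bash
for k in 1 2; do python3 -m pendant '[[[-0.0417,0,0],0],[[-0.03,0,0],0],[[-0.02,0,0],0],[[-0.014,0,0],0],[[-0.009,0,0],0],[[-0.005,0,0],0],[[-0.002,0,0],0]]'>/dev/null;python3 s.py
python3 -m pendant '[[[0.002,0,0],0],[[0.005,0,0],0],[[0.009,0,0],0],[[0.014,0,0],0],[[0.02,0,0],0],[[0.028,0,0],0],[[0.038,0,0],0],[[0,0,0],0]]'>/dev/null;python3 s.py; done
```

```text
t 8.17 tcp [ 0.4468 -0.1877  0.2343] yaw 11.69 toolx [ 0.007  -0.0062 -1.    ] q [-0.4472 -0.1102  1.9997 -0.0027  1.2431 -0.6503] dq [ 0.001 -0.021 -0.03   0.     0.052 -0.001] tau [ 1.000e-02 -3.039e+01 -3.649e+01 -1.000e-02  1.000e-02 -0.000e+00] F [ 0.16 -0.44  0.05] g 0.68
t 8.83 tcp [ 0.4443 -0.1868  0.107 ] yaw 11.69 toolx [ 0.0018 -0.0037 -1.    ] q [-0.4479  0.0115  2.1343 -0.003   0.9926 -0.6502] dq [ 0.003 -0.046 -0.055  0.     0.071  0.001] tau [-1.200e-01 -3.676e+01 -3.895e+01 -2.000e-02 -1.610e+00  0.000e+00] F [-1.77  0.81 -1.14] g 0.679
t 9.42 tcp [ 0.4367 -0.1828  0.2261] yaw 11.69 toolx [-0.0212  0.0074 -0.9997] q [-0.4473 -0.1052  2.0105 -0.0026  1.2586 -0.6503] dq [ 0.    -0.021 -0.033  0.001  0.055 -0.   ] tau [ 1.000e-02 -3.030e+01 -3.612e+01 -1.000e-02  1.800e-01 -0.000e+00] F [-0.79  0.25  0.69] g 0.679
t 10.08 tcp [ 0.4307 -0.1803  0.0993] yaw 11.69 toolx [-0.0262  0.0098 -0.9996] q [-0.448   0.0131  2.1491 -0.003   1.0072 -0.6502] dq [ 0.002 -0.045 -0.057  0.001  0.068 -0.001] tau [-1.200e-01 -3.615e+01 -3.832e+01 -2.000e-02 -1.430e+00  0.000e+00] F [-2.98  0.49 -1.09] g 0.681
```

```bash
python3 -m pendant '[[[0,0.0095,0.002],0],[[0,0.0095,0.002],0]]'>/dev/null;python3 s.py;  python3 -m pendant '[[[0.025,0,0],0],[[0.018,0,0],0],[[0.012,0,0],0],[[0.006,0,0],0]]'>/dev/null;python3 s.py
```

```text
t 10.25 tcp [ 0.4466 -0.1788  0.0956] yaw 11.63 toolx [-0.0349  0.0137 -0.9993] q [-0.4311  0.0515  2.1176 -0.0025  1.0099 -0.6325] dq [ 0.101  0.215 -0.229  0.002  0.015  0.101] tau [-5.600e-01 -3.532e+01 -3.055e+01 -2.000e-02  1.200e-01 -1.200e-01] F [ 0.26  0.15 -0.26] g 0.681
t 10.58 tcp [ 0.4582 -0.1819  0.0417] yaw 11.68 toolx [-0.0174  0.0065 -0.9998] q [-4.2750e-01  1.3700e-01  2.1427e+00 -1.7000e-03  8.8040e-01 -6.3010e-01] dq [ 0.009  0.103 -0.009  0.002 -0.147  0.006] tau [-1.000e-01 -3.749e+01 -2.959e+01 -1.000e-02  0.000e+00 -1.000e-02] F [ 0.14 -0.11 -0.24] g 0.678
```

```bash
python3 -m pendant '[[[0,-0.0074,-0.0036],0],[[0,0,0],0]]'>/dev/null;python3 s.py;  python3 -m pendant '[[[0.012,0,0],0],[[0.008,0,0],0]]'>/dev/null;python3 s.py; python3 w.py w3
```

```text
t 10.75 tcp [ 0.4524 -0.1803  0.0432] yaw 11.71 toolx [-0.0158  0.0058 -0.9999] q [-4.2950e-01  1.2300e-01  2.1553e+00 -1.7000e-03  8.8010e-01 -6.3270e-01] dq [ 0.007  0.02  -0.057  0.005 -0.019  0.006] tau [-8.000e-02 -3.608e+01 -3.017e+01 -1.000e-02 -1.600e-01 -2.000e-02] F [ 0.46  1.58 -0.46] g 0.681
t 10.92 tcp [ 0.456  -0.1818  0.0266] yaw 11.71 toolx [-0.0074  0.002  -1.    ] q [-4.2930e-01  1.5030e-01  2.1627e+00 -1.7000e-03  8.3620e-01 -6.3260e-01] dq [ 0.001  0.122  0.017  0.002 -0.206  0.003] tau [-1.000e-02 -3.842e+01 -2.990e+01 -0.000e+00  4.000e-02 -0.000e+00] F [-0.98  0.8  -0.23] g 0.68
t 10.9167 tcp [ 0.456  -0.1818  0.0266] yaw y 11.71 tiltz [-1.     -0.0069 -0.0035] F [-0.98  0.8  -0.23] grip 0.6803824560102515
joints [-4.290e-01  1.500e-01  2.163e+00 -2.000e-03  8.360e-01 -6.330e-01]
```

View pics/w3.png

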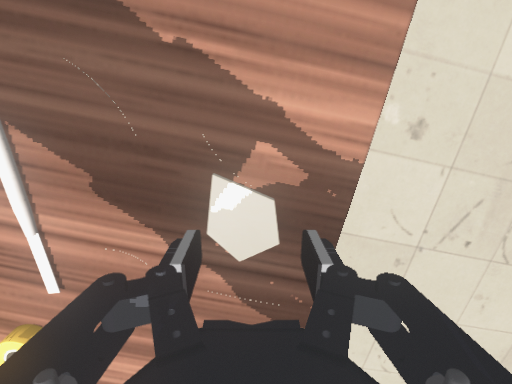

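The wrist picture shows the shard at about (243,217), between and ahead of the fingertips at (192,240) and (310,240). The tilt is now under 0.5°. I'll refit before closing.

```bash
cat > fs.py <<'E'
import sys
from h import *
d=np.load(sys.argv[1]+'.npz'); z=float(sys.argv[2]); im=d['im'].copy(); C=cam('wrist',dict(ee_rot=d['R'],tcp_pos=d['p']))
h=cv2.cvtColor(im,cv2.COLOR_BGR2HSV)
m=((h[...,2]>140)&(h[...,1]<60)).astype(np.uint8)
g=[int(float(a)) for a in sys.argv[3:5]]
cs,_=cv2.findContours(m,cv2.RETR_EXTERNAL,cv2.CHAIN_APPROX_NONE)
c=[c for c in cs if cv2.pointPolygonTest(c,g,False)>=0][0][:,0]
W=unproj(C,c,z)[:,:2]; f=fit(W,SH); print(np.round(f,4),np.degrees(f[3]))
cc,s=np.cos(f[3]),np.sin(f[3]); P=SH@np.array([[cc,s],[-s,cc]])+f[1:3]
cv2.polylines(im,[proj(C,np.c_[P,[z]*5]).round().astype(np.int32)],True,(0,0,255),1); cv2.imwrite(f'pics/{sys.argv[1]}o.png',im)
v=np.array([f[1],f[2]])-d['p'][:2]; R=d['R']; print('shift tool y,z', (R[:2,1]@v).round(4),(R[:2,2]@v).round(4))
E
python3 fs.py w3 0.005 243 217
```

```text
[ 0.017   0.4502 -0.1799  0.2016] 11.553092983988249
shift tool y,z -0.0053 -0.0031
```

View pics/w3o.png

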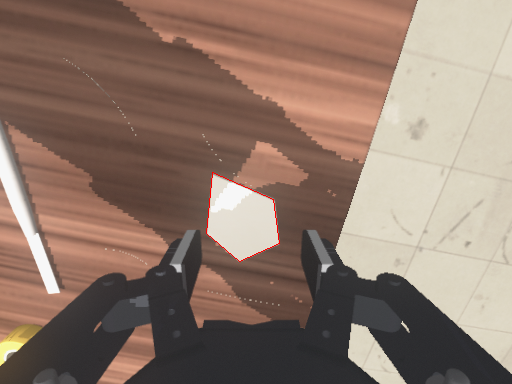

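```bash
python3 -m pendant '[[[0,-0.0053,-0.0031],0],[[0,0,0],0]]'>/dev/null;python3 s.py;  python3 -m pendant '[[[0.008,0,0],0],[[0.006,0,0],0]]'>/dev/null;python3 s.py
```

```text
t 11.13 tcp [ 0.4491 -0.1794  0.025 ] yaw 11.71 toolx [-0.0095  0.0029 -1.    ] q [-4.307e-01  1.414e-01  2.177e+00 -1.700e-03  8.330e-01 -6.339e-01] dq [-0.001  0.012 -0.022  0.001 -0.018  0.002] tau [-5.000e-02 -3.653e+01 -2.942e+01 -1.000e-02 -1.800e-01 -1.000e-02] F [ 0.17 -0.27  0.13] g 0.682
t 11.30 tcp [ 0.45   -0.18    0.0118] yaw 11.7 toolx [-0.0062  0.0014 -1.    ] q [-4.3090e-01  1.6280e-01  2.1838e+00 -1.8000e-03  8.0120e-01 -6.3390e-01] dq [-0.001  0.109  0.023  0.003 -0.161 -0.   ] tau [-1.000e-02 -3.785e+01 -2.844e+01 -1.000e-02  7.000e-02 -0.000e+00] F [-0.21  0.48  0.65] g 0.678
```

```bash
python3 -m pendant '[[[0.005,0,0],0]]'>/dev/null;python3 s.py;  python3 -m pendant '[[[0.003,0,0],0]]'>/dev/null;python3 s.py;python3 -m pendant '[[[0.002,0,0],0]]'>/dev/null;python3 s.py; python3 w.py w4
```

```text
t 11.38 tcp [ 0.45   -0.18    0.0063] yaw 11.69 toolx [-0.0058  0.0013 -1.    ] q [-4.3110e-01  1.7190e-01  2.1865e+00 -1.7000e-03  7.8900e-01 -6.3380e-01] dq [ 0.001  0.111  0.039 -0.002 -0.141 -0.001] tau [ 2.000e-02 -3.731e+01 -2.693e+01 -0.000e+00  2.100e-01 -0.000e+00] F [-0.19 -0.29  0.69] g 0.68
t 11.47 tcp [ 0.4494 -0.1798  0.0023] yaw 11.69 toolx [-0.0068  0.0017 -1.    ] q [-4.3110e-01  1.7830e-01  2.1886e+00 -1.8000e-03  7.8150e-01 -6.3380e-01] dq [-0.001  0.068  0.017  0.    -0.087 -0.003] tau [-1.000e-02 -3.749e+01 -2.725e+01 -1.000e-02  3.000e-02 -0.000e+00] F [-0.34  0.28  0.23] g 0.682
t 11.55 tcp [ 4.490e-01 -1.796e-01 -4.000e-04] yaw 11.69 toolx [-0.0077  0.0021 -1.    ] q [-4.311e-01  1.830e-01  2.190e+00 -1.800e-03  7.765e-01 -6.338e-01] dq [ 0.001  0.052  0.015  0.001 -0.06   0.001] tau [-0.000e+00 -3.720e+01 -2.666e+01 -1.000e-02  7.000e-02 -0.000e+00] F [-0.36 -0.46  0.36] g 0.683
t 11.55 tcp [ 4.490e-01 -1.796e-01 -4.000e-04] yaw y 11.69 tiltz [-1.     -0.0071 -0.0037] F [-0.36 -0.46  0.36] grip 0.6830002710450669
joints [-4.31e-01  1.83e-01  2.19e+00 -2.00e-03  7.76e-01 -6.34e-01]
```

View pics/w4.png

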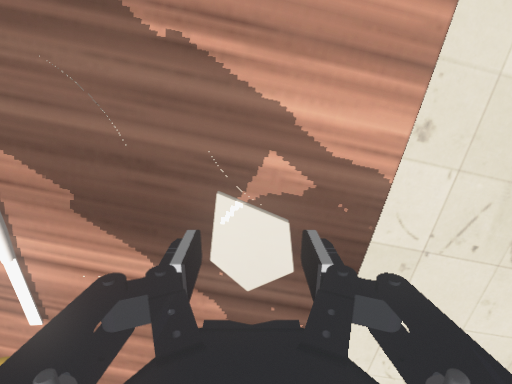

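```bash
for i in 1 2 3; do python3 -m pendant '[[[0.0015,0,0],0]]'>/dev/null;python3 s.py|cut -c1-100; python3 -c "
from workcell import r
print(r.observe()['contact_force'],r.observe()['joint_torque'][1:3])"; done
```

```text
t 11.68 tcp [ 0.4488 -0.1795 -0.0025] yaw 11.68 toolx [-0.0085  0.0025 -1.    ] q [-4.3120e-01  1.86
[0.48591446 0.10057284 0.34271544] [-36.82370782 -25.99417806]
t 11.77 tcp [ 0.4487 -0.1795 -0.0042] yaw 11.68 toolx [-0.0087  0.0026 -1.    ] q [-4.3120e-01  1.89
[ 0.20061999 -0.19254953 -0.16989595] [-37.27059603 -26.56266332]
t 11.85 tcp [ 0.4489 -0.1795 -0.0046] yaw 11.69 toolx [-0.0091  0.003  -1.    ] q [-4.3110e-01  1.91
[-9.47082638  4.15427709 26.70784574] [-25.87773442 -22.64252901]
```

```bash
python3 -m pendant '[[[-0.003,0,0],0],[[0,0,0],0]]'>/dev/null;python3 s.py; python3 -m pendant '[[[0,0,0],0],[[0,0,0],0],[[0,0,0],0],[[0,0,0],0]]' 1 30 >/dev/null;python3 s.py
```

```text
t 12.02 tcp [ 0.4498 -0.1799 -0.0006] yaw 11.69 toolx [-0.0079  0.0025 -1.    ] q [-4.3110e-01  1.8470e-01  2.1882e+00 -1.5000e-03  7.7700e-01 -6.3410e-01] dq [-0.001  0.005  0.002 -0.001 -0.004 -0.   ] tau [ 2.000e-02 -3.669e+01 -2.597e+01 -0.000e+00  2.500e-01 -0.000e+00] F [-0.18  0.32  0.14] g 0.681
t 12.35 tcp [ 4.501e-01 -1.800e-01  1.000e-04] yaw 11.7 toolx [-0.0074  0.0022 -1.    ] q [-4.3100e-01  1.8370e-01  2.1876e+00 -1.6000e-03  7.7790e-01 -6.3400e-01] dq [-0.001 -0.002  0.002  0.001 -0.    -0.001] tau [-2.000e-02 -3.647e+01 -2.647e+01  1.000e-02 -1.100e-01 -1.000e-02] F [ 0.14 -0.63  1.1 ] g 0.537
```

```bash
python3 -m pendant '[[[0,0,0],0],[[0,0,0],0]]' 1 40 >/dev/null;python3 s.py; python3 w.py w5
```

```text
t 12.52 tcp [ 4.501e-01 -1.800e-01  2.000e-04] yaw 11.7 toolx [-0.0075  0.0022 -1.    ] q [-4.3100e-01  1.8370e-01  2.1875e+00 -1.7000e-03  7.7820e-01 -6.3400e-01] dq [ 0.001 -0.001  0.001  0.     0.002  0.001] tau [-3.000e-02 -3.602e+01 -2.639e+01  1.000e-02 -3.000e-01 -1.000e-02] F [-1.49  0.44  3.2 ] g 0.528
t 12.5167 tcp [ 4.501e-01 -1.800e-01  2.000e-04] yaw y 11.7 tiltz [-1.     -0.0069 -0.0036] F [-1.49  0.44  3.2 ] grip 0.5279385872448509
joints [-4.310e-01  1.840e-01  2.187e+00 -2.000e-03  7.780e-01 -6.340e-01]
```

View pics/w5.png

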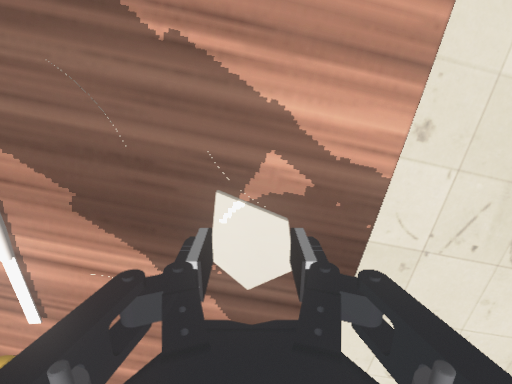

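```bash
python3 -m pendant '[[[-0.002,0,0],0],[[-0.004,0,0],0],[[-0.006,0,0],0],[[-0.006,0,0],0],[[-0.004,0,0],0],[[0,0,0],0]]' 1 40 >/dev/null;python3 s.py; python3 w.py w6
```

```text
t 13.07 tcp [ 0.4497 -0.1798  0.0232] yaw 11.7 toolx [-0.0085  0.0027 -1.    ] q [-4.3100e-01  1.4500e-01  2.1772e+00 -1.5000e-03  8.2820e-01 -6.3410e-01] dq [-0.    -0.006 -0.    -0.001 -0.003  0.   ] tau [ 1.000e-02 -3.600e+01 -2.762e+01 -0.000e+00  2.100e-01 -0.000e+00] F [ 1.13 -0.49 -1.09] g 0.529
t 13.0667 tcp [ 0.4497 -0.1798  0.0232] yaw y 11.7 tiltz [-1.     -0.0077 -0.0043] F [ 1.13 -0.49 -1.09] grip 0.5285704045041086
joints [-4.310e-01  1.450e-01  2.177e+00 -2.000e-03  8.280e-01 -6.340e-01]
```

View pics/w6.png

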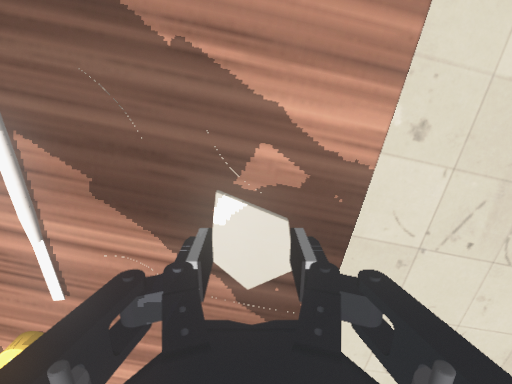

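```bash
python3 -m pendant '[[[-0.008,0,0],0],[[-0.016,0,0],0],[[-0.024,0,0],0],[[-0.03,0,0],0],[[-0.03,0,0],0],[[-0.03,0,0],0],[[-0.024,0,0],0],[[-0.016,0,0],0],[[-0.01,0,0],0],[[-0.008,0,0],0]]' 1 40 >/dev/null;python3 s.py
```

```text
t 13.95 tcp [ 0.4474 -0.1785  0.2283] yaw 11.7 toolx [-0.0161  0.0062 -0.9999] q [-4.3050e-01 -9.3700e-02  1.9960e+00 -1.1000e-03  1.2565e+00 -6.3430e-01] dq [ 0.003 -0.084 -0.133  0.001  0.204 -0.   ] tau [ 1.000e-02 -3.120e+01 -3.638e+01 -1.000e-02 -2.000e-02  0.000e+00] F [-0.67 -0.76 -0.58] g 0.525
```

```bash
python3 -m pendant '[[[0,0.0016,-0.01],0],[[0,0.0031,-0.02],0],[[0,0.0047,-0.03],0],[[0,0.0057,-0.036],0],[[0,0.0057,-0.036],0],[[0,0.0057,-0.036],0],[[0,0.0057,-0.036],0],[[0,0.0057,-0.036],0],[[0,0.0057,-0.036],0],[[0,0.0057,-0.036],0],[[0,0.0057,-0.036],0],[[0,0.0047,-0.03],0],[[0,0.0031,-0.02],0],[[0,0.0016,-0.01],0],[[0,0,0],-3],[[0,0,0],-2.5]]' 1 40 >/dev/null;python3 s.py; python3 w.py w7
```

```text
t 15.28 tcp [0.4093 0.2584 0.2106] yaw 17.16 toolx [-4.930e-02  7.000e-04 -9.988e-01] q [ 0.4943 -0.0584  1.9974  0.0253  1.2458  0.1865] dq [ 0.048  0.026  0.02   0.012 -0.007 -0.499] tau [  0.24 -32.56 -36.11   0.19   0.2    0.54] F [ 0.6  -0.9  -0.52] g 0.524
t 15.2833 tcp [0.4093 0.2584 0.2106] yaw y 17.16 tiltz [-0.9988 -0.0469 -0.0152] F [ 0.6  -0.9  -0.52] grip 0.5239368860047893
joints [ 0.494 -0.058  1.997  0.025  1.246  0.186]
```

View pics/w7.png

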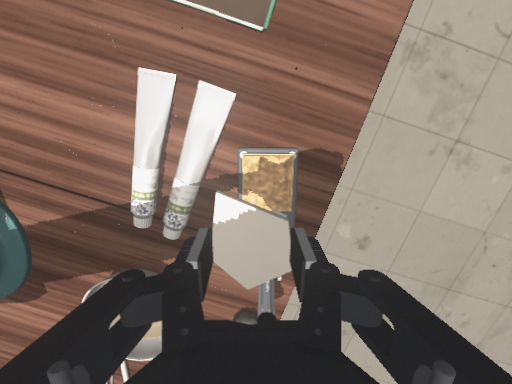

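```bash
python3 -m pendant '[[[0.03,0,0],0],[[0.022,0,0],0],[[0.014,0,0],0],[[0.008,0,0],0],[[0.003,0,0],0]]' 1 40 >/dev/null;python3 s.py;  python3 -m pendant '[[[-0.004,0,0],0],[[-0.009,0,0],0],[[-0.015,0,0],0],[[-0.022,0,0],0],[[-0.028,0,0],0],[[0,0,0],0]]' 1 40 >/dev/null;python3 s.py;
```

```text
t 15.75 tcp [0.4004 0.2588 0.1267] yaw 17.08 toolx [-0.0558 -0.0017 -0.9984] q [0.5028 0.0127 2.0932 0.0287 1.0857 0.1911] dq [ 0.006  0.046  0.059  0.004 -0.074  0.012] tau [-0.000e+00 -3.399e+01 -3.336e+01  1.300e-01  1.700e-01 -1.000e-02] F [-0.33 -0.42 -0.09] g 0.528
t 16.25 tcp [0.404  0.2582 0.2104] yaw 16.92 toolx [-0.0589 -0.0033 -0.9983] q [ 0.4985 -0.0602  1.9997  0.0266  1.2555  0.1946] dq [-0.002  0.008  0.035 -0.002 -0.029  0.005] tau [ 7.000e-02 -2.919e+01 -3.120e+01  1.000e-01  1.150e+00 -1.000e-02] F [ 1.49  0.2  -0.08] g 0.526
```

```bash
python3 -m pendant '[[[0,0.012,0.011],0],[[0,0.012,0.012],0],[[0,0,0],0]]' 1 40 >/dev/null;python3 s.py;  python3 -m pendant '[[[0.025,0,0],0],[[0.025,0,0],0],[[0.025,0,0],0],[[0.025,0,0],0]]' 1 40 >/dev/null;python3 s.py;
```

```text
t 16.50 tcp [0.438  0.245  0.2178] yaw 16.96 toolx [-0.0458  0.0034 -0.9989] q [ 0.4446 -0.0306  1.9569  0.0239  1.2553  0.141 ] dq [ 0.021 -0.046 -0.016  0.031  0.032  0.026] tau [-2.400e-01 -3.415e+01 -3.582e+01  2.000e-02  1.900e-01 -2.300e-01] F [-0.19 -0.42  0.2 ] g 0.526
t 16.83 tcp [0.4433 0.2502 0.1294] yaw 16.7 toolx [-0.0225  0.0161 -0.9996] q [0.4482 0.047  2.0515 0.0279 1.0566 0.1431] dq [ 0.017  0.299  0.271  0.014 -0.617  0.003] tau [-1.300e-01 -3.831e+01 -3.428e+01  9.000e-02  7.900e-01 -1.000e-02] F [-0.08  0.57 -0.38] g 0.526
```

```bash
python3 -m pendant '[[[0.01,-0.009,0.002],0],[[0,-0.007,0.002],0],[[0,0,0],0]]' 1 40 >/dev/null;python3 s.py; python3 w.py w8
```

```text
t 17.08 tcp [0.4245 0.2407 0.1157] yaw 16.62 toolx [-0.0301  0.0135 -0.9995] q [0.4469 0.0278 2.0997 0.0293 1.0356 0.1419] dq [ 0.005  0.008 -0.007  0.005 -0.009  0.009] tau [-6.000e-02 -3.371e+01 -3.246e+01  1.100e-01  4.000e-02 -2.000e-02] F [ 0.66  0.88 -0.94] g 0.527
t 17.0833 tcp [0.4245 0.2407 0.1157] yaw y 16.62 tiltz [-0.9995 -0.0249 -0.0215] F [ 0.66  0.88 -0.94] grip 0.5266971063340672
joints [0.447 0.028 2.1   0.029 1.036 0.142]
```

View pics/w8.png

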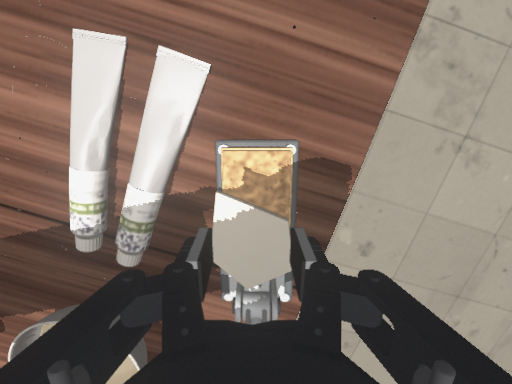

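The wrist picture shows the bed under the held shard, with the far cork corners at about (220,150) and (297,150). I'll check the bed centre from these.

```bash
python3 - <<'E'
from h import *
d=np.load('w8.npz'); im=d['im']; C=cam('wrist',dict(ee_rot=d['R'],tcp_pos=d['p']))
cv2.imwrite('pics/w8c.png',cv2.resize(im[130:240,200:320],None,fx=5,fy=5,interpolation=cv2.INTER_CUBIC))
a=np.radians(-72.7); xd=np.array([np.cos(a),np.sin(a)]); yd=np.array([-xd[1],xd[0]])
W=unproj(C,[(220,150),(297,150)],.022)[:,:2]; print(W,np.linalg.norm(W[0]-W[1]))
v=W[1]-W[0];print('y dir',np.degrees(np.arctan2(v[1],v[0])),'centre',W.mean(0)+.037*xd)
P=unproj(C,[(216,141),(299,141)],.008)[:,:2]; print(P,np.linalg.norm(P[0]-P[1]),'centre',P.mean(0)+.045*xd)
E
```

```text
[[0.38483563 0.26984484]
 [0.45026466 0.28959922]] 0.06834613780483181
y dir 16.800152982873186 centre [0.42855301 0.24439588]
[[0.37776722 0.27445892]
 [0.45181468 0.29675115]] 0.07733026921885064 centre [0.42817282 0.2426408 ]
```

View pics/w8c.png

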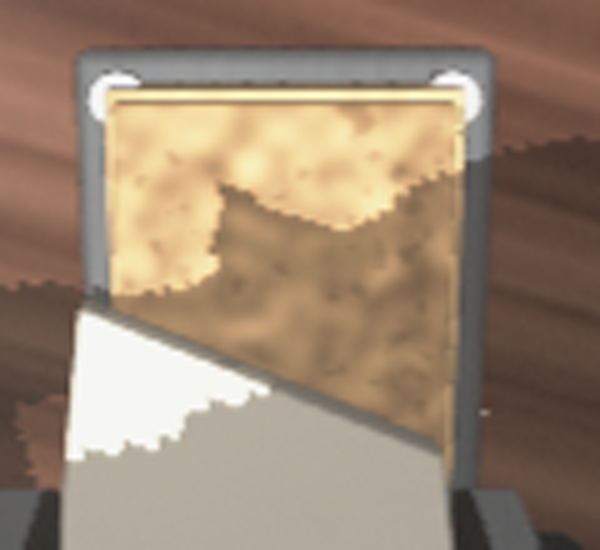

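```bash
python3 -m pendant '[[[0.02,0,0],0],[[0.02,0,0],0],[[0.016,0,0],0],[[0.01,0,0],0]]' 1 40 >/dev/null;python3 s.py
```

```text
t 17.47 tcp [0.4325 0.2471 0.0592] yaw 16.57 toolx [-0.0092  0.0242 -0.9997] q [0.451  0.1063 2.1377 0.033  0.8956 0.1412] dq [ 0.009  0.155  0.047  0.009 -0.253 -0.001] tau [-6.000e-02 -3.727e+01 -3.088e+01  1.100e-01  3.000e-02 -0.000e+00] F [-0.35 -0.8  -0.59] g 0.525
```

```bash
python3 -m pendant '[[[0.008,-0.003,0.0018],0],[[0.006,-0.0025,0.0018],0],[[0.004,0,0],0]]' 1 40 >/dev/null;python3 s.py
```

```text
t 17.72 tcp [0.4301 0.2435 0.0422] yaw 16.57 toolx [-0.0054  0.0262 -0.9996] q [0.4466 0.1222 2.1587 0.0344 0.8545 0.1347] dq [ 0.004  0.072  0.012  0.007 -0.108 -0.001] tau [-2.000e-02 -3.665e+01 -2.973e+01  1.000e-01 -3.000e-02 -2.000e-02] F [-1.01  0.06 -0.32] g 0.53
```

```bash
python3 -m pendant '[[[0.007,-0.001,0],0],[[0.005,-0.001,0],0]]' 1 40 >/dev/null;python3 s.py; python3 w.py w9
```

```text
t 17.88 tcp [0.4295 0.2438 0.0309] yaw 16.55 toolx [-0.0024  0.0276 -0.9996] q [0.4476 0.1371 2.1682 0.0353 0.8268 0.1348] dq [ 0.005  0.07   0.044  0.005 -0.137  0.003] tau [-6.000e-02 -3.718e+01 -2.943e+01  1.000e-01 -1.000e-02 -0.000e+00] F [-0.17  0.57 -0.54] g 0.528
t 17.8833 tcp [0.4295 0.2438 0.0309] yaw y 16.55 tiltz [-0.9996  0.0056 -0.0272] F [-0.17  0.57 -0.54] grip 0.5283690607970938
joints [0.448 0.137 2.168 0.035 0.827 0.135]
```

View pics/w9.png

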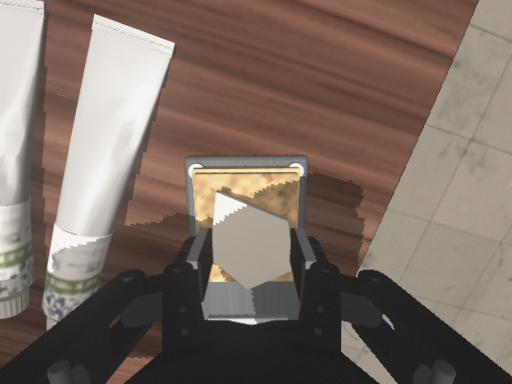

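```bash
python3 -m pendant '[[[0.003,-0.0012,0.0015],0]]' 1 40 >/dev/null;python3 s.py|cut -c1-90; for i in 1 2 3; do python3 -m pendant '[[[0.0015,0,0],0]]'  >/dev/null;python3 s.py|sed 's/ q .* F/ F/'; done
```

```text
t 18.02 tcp [0.4286 0.2422 0.0273] yaw 16.56 toolx [-0.0026  0.0277 -0.9996] q [0.4452 0.1
t 18.10 tcp [0.4281 0.2419 0.0253] yaw 16.56 toolx [-0.0034  0.0272 -0.9996] F [-0.18  0.82  0.21] g 0.524
t 18.18 tcp [0.4283 0.242  0.0239] yaw 16.55 toolx [-0.003   0.0274 -0.9996] F [-0.59 -0.54 -0.37] g 0.527
t 18.27 tcp [0.4283 0.242  0.0224] yaw 16.55 toolx [-0.0031  0.0275 -0.9996] F [-2.33 -0.48 10.08] g 0.531
```

```bash
python3 -m pendant '[[[0,0,0],0],[[0,0,0],0],[[0,0,0],0]]' -0.3 40 >/dev/null;python3 s.py|sed 's/ q .* F/ F/'; python3 w.py w10
```

```text
t 18.52 tcp [0.4288 0.2422 0.0226] yaw 16.55 toolx [-0.0024  0.0278 -0.9996] F [-1.02 -0.36  1.07] g 0.652
t 18.5167 tcp [0.4288 0.2422 0.0226] yaw y 16.55 tiltz [-0.9996  0.0056 -0.0273] F [-1.02 -0.36  1.07] grip 0.6520178417187078
joints [0.445 0.148 2.175 0.036 0.809 0.132]
```

View pics/w10.png

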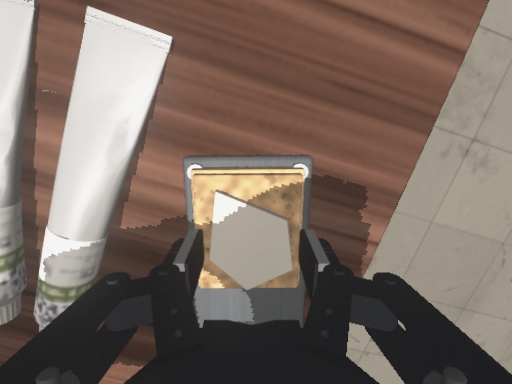

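The shard lies released on the cork at about (250,240), with both fingers clear of it. I'll fit it again.

```bash
sed 's/140)/120)/; s/h\[...,1\]<60/h[...,1]<50/' fs.py > fs2.py; python3 fs2.py w10 0.027 250 240
```

```text
[0.0241 0.4288 0.2421 0.2926] 16.766032036593916
shift tool y,z -0.0 0.0001
```

View pics/w10o.png

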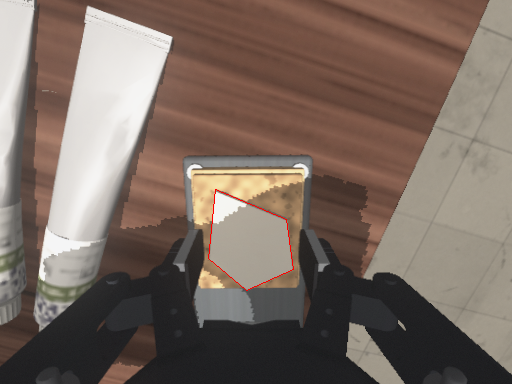

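```bash
python3 -m pendant '[[[-0.004,0,0],0],[[-0.008,0,0],0],[[-0.015,0,0],0],[[-0.022,0,0],0],[[-0.03,0,0],0],[[-0.03,0,0],0],[[-0.03,0,0],0],[[-0.025,0,0],0],[[-0.02,0,0],0],[[-0.012,0,0],0]]' >/dev/null;python3 s.py|sed 's/ q .* F/ F/'; python3 w.py w11
```

```text
t 19.40 tcp [0.4262 0.235  0.2297] yaw 16.56 toolx [-0.0072  0.0251 -0.9997] F [ 0.49  0.55 -0.14] g 0.65
t 19.4 tcp [0.4262 0.235  0.2297] yaw y 16.56 tiltz [-9.997e-01  3.000e-04 -2.610e-02] F [ 0.49  0.55 -0.14] grip 0.6501152261566471
joints [ 0.434 -0.101  2.     0.027  1.238  0.136]
```

View pics/w11.png

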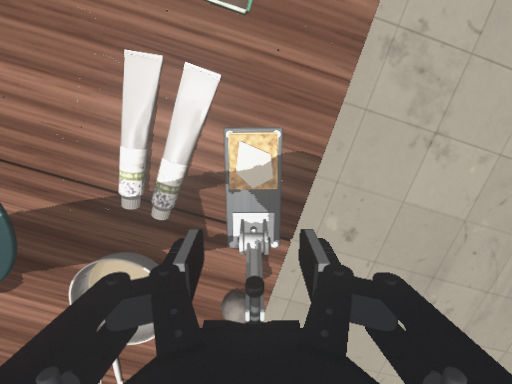

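```bash
python3 - <<'E'
from h import *
d=np.load('w11.npz'); C=cam('wrist',dict(ee_rot=d['R'],tcp_pos=d['p']))
print(proj(C,[[.477,.08,.154],[.4685,.0104,.025],[.428,.242,.028]]).round(1))
E
python3 -m pendant '[[[0,0.0006,0.01],0],[[0,0.0006,0.02],0],[[0,0.0006,0.03],0],[[0,0.0006,0.03],0],[[0,0.0006,0.03],0],[[0,0.0006,0.03],0],[[0,0.0006,0.025],0],[[0,0.0006,0.02],0],[[0,0,0.013],0],[[0,0,0],0]]' 1 40 >/dev/null;python3 s.py|sed 's/ q .* F/ F/'; python3 w.py w12
```

```text
[[255.2 347.5]
 [235.9 310.8]
 [253.5 164.3]]
t 20.28 tcp [0.49   0.0243 0.2208] yaw 16.88 toolx [-0.0093  0.0257 -0.9996] F [0.12 0.62 0.86] g 0.002
t 20.2833 tcp [0.49   0.0243 0.2208] yaw y 16.88 tiltz [-0.9996 -0.0014 -0.0273] F [0.12 0.62 0.86] grip 0.002387812879323879
joints [-0.019 -0.076  1.994  0.027  1.234 -0.323]
```

View pics/w12.png

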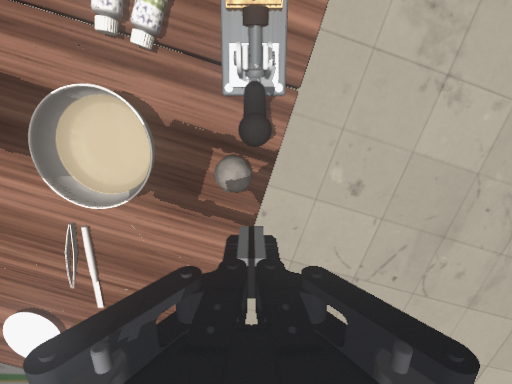

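The fingers are shut behind the knob. In the picture the knob is at (255,130), the fingertips at (251,230) and the pumice at (233,174). The foot's arm still stands up, with its black foot at (256,15). I'll measure the knob in tool axes.

```bash
python3 - <<'E'
from h import *
d=np.load('w12.npz'); C=cam('wrist',dict(ee_rot=d['R'],tcp_pos=d['p']))
K=unproj(C,[[255.5,129.5]],.154)[0]; print(K, 'tool', (d['R'].T@(K-d['p'])).round(4))
P=unproj(C,[[233,174]],.022)[0]; print('pumice',P)
print('z-dir yaw', np.degrees(np.arctan2(d['R'][1,2],d['R'][0,2])))
E
```

```text
[0.47634227 0.08206235 0.154     ] tool [ 0.0684  0.0038 -0.0574]
pumice [0.46919899 0.01185271 0.022     ]
z-dir yaw -73.12267211666553
```

```bash
python3 -m pendant '[[[0.01,0.002,0],0],[[0.018,0.002,0],0],[[0.02,0,0],0],[[0.018,0,0],0],[[0.012,0,0],0],[[0.006,0,0],0],[[0,0,0],0]]' >/dev/null;python3 s.py|sed 's/ q .* F/ F/'; python3 w.py w13;  python3 - <<'E'
from h import *
d=np.load('w13.npz'); 
for p in ([0.4763,.0821,.154],[.477,.080,.154]): print('tool', (d['R'].T@(np.array(p)-d['p'])).round(4))
E
```

```text
t 20.92 tcp [0.4886 0.0335 0.1275] yaw 17.13 toolx [-0.015   0.0286 -0.9995] F [-0.42  0.04 -0.17] g -0.002
t 20.9167 tcp [0.4886 0.0335 0.1275] yaw y 17.13 tiltz [-0.9995 -0.0059 -0.0317] F [-0.42  0.04 -0.17] grip -0.0016667398319143946
joints [-0.003  0.013  2.09   0.033  1.054 -0.318]
tool [-0.0249  0.0025 -0.0509]
tool [-0.025   0.0025 -0.0487]
```

View pics/w13.png

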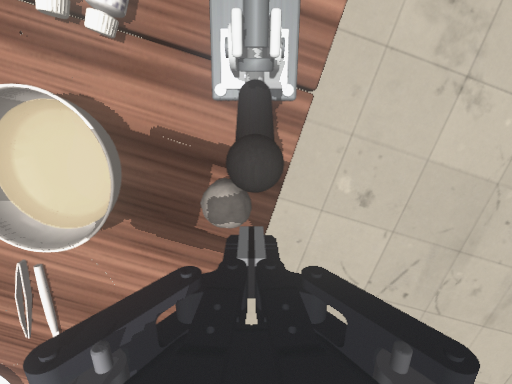

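```bash
python3 -m pendant '[[[-0.004,0.0025,-0.008],0],[[0,0,-0.01],0]]' >/dev/null;python3 s.py|sed 's/ q .* F/ F/'; for i in 1 2 3 ; do python3 -m pendant '[[[0,0,-0.01],0],[[0,0,-0.01],0]]' >/dev/null;python3 s.py|sed 's/ q .* F/ F/';done; python3 w.py w14
```

```text
t 21.13 tcp [0.4863 0.0519 0.1334] yaw 17.07 toolx [-0.014   0.0285 -0.9995] F [ 1.03 -0.89 -0.06] g -0.003
t 21.30 tcp [0.4827 0.0706 0.1375] yaw 17.17 toolx [-0.0077  0.0232 -0.9997] F [  0.82 -13.73  10.61] g 0.001
t 21.47 tcp [0.4803 0.0878 0.1432] yaw 17.37 toolx [ 0.0022  0.0144 -0.9999] F [ 0.21 -8.9   5.13] g -0.0
t 21.63 tcp [0.4772 0.1063 0.1484] yaw 17.52 toolx [ 0.0115  0.0087 -0.9999] F [-0.03 -5.91  3.03] g 0.003
t 21.6333 tcp [0.4772 0.1063 0.1484] yaw y 17.52 tiltz [-0.9999  0.0136 -0.0048] F [-0.03 -5.91  3.03] grip 0.0027015977434888547
joints [ 0.164 -0.03   2.09   0.008  1.068 -0.146]
```

View pics/w14.png

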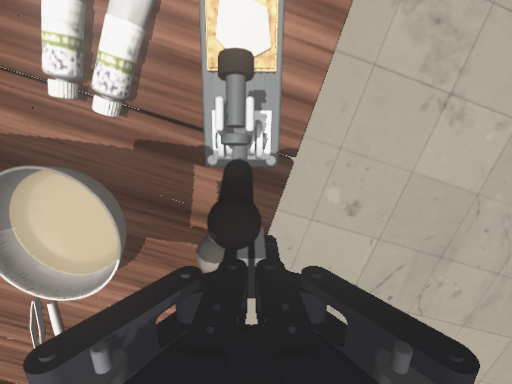

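```bash
python3 -m pendant '[[[0.003,-0.004,-0.008],0],[[0.003,-0.004,-0.008],0],[[0.002,-0.002,-0.01],0]]' >/dev/null;python3 s.py|sed 's/ q .* F/ F/'; python3 w.py w15
```

```text
t 21.93 tcp [0.4656 0.1311 0.1468] yaw 17.66 toolx [ 0.0287  0.0095 -0.9995] F [ 1.11 -3.97  3.56] g -0.001
t 21.9333 tcp [0.4656 0.1311 0.1468] yaw y 17.66 tiltz [-9.995e-01  3.020e-02 -4.000e-04] F [ 1.11 -3.97  3.56] grip -0.0013217317756745897
joints [ 0.221 -0.05   2.113  0.003  1.049 -0.089]
```

View pics/w15.png

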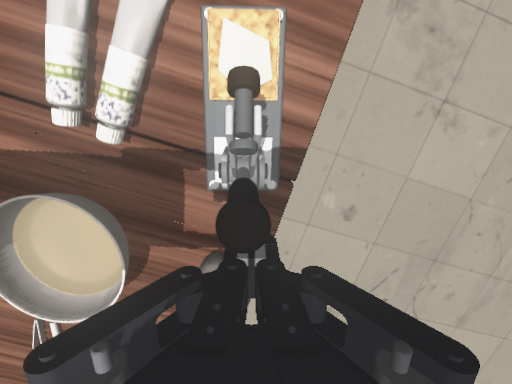

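```bash
python3 -m pendant '[[[0.003,-0.003,-0.009],0],[[0.003,-0.003,-0.009],0]]' >/dev/null;python3 s.py|sed 's/ q .* F/ F/'; python3 w.py w16
```

```text
t 22.15 tcp [0.4547 0.1494 0.1416] yaw 17.65 toolx [ 0.0317  0.012  -0.9994] F [ 1.98 -1.85  2.03] g 0.001
t 22.15 tcp [0.4547 0.1494 0.1416] yaw y 17.65 tiltz [-0.9994  0.0338 -0.0018] F [ 1.98 -1.85  2.03] grip 0.0009379560933720903
joints [ 0.263 -0.057  2.131  0.004  1.035 -0.047]
```

View pics/w16.png

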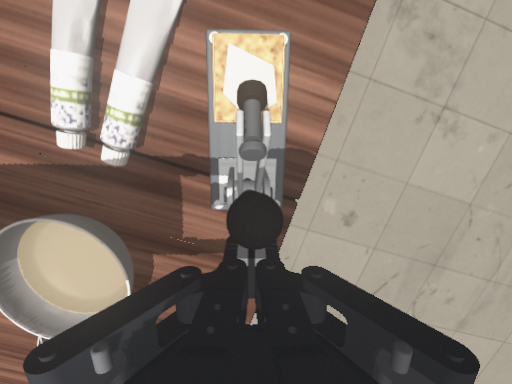

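```bash
python3 -m pendant '[[[0.002,0,-0.01],0],[[0.001,0,-0.01],0]]' >/dev/null;python3 s.py|sed 's/ q .* F/ F/'; python3 w.py w17
```

```text
t 22.37 tcp [0.4449 0.1702 0.1362] yaw 17.65 toolx [ 0.0259  0.0125 -0.9996] F [ 0.24 -0.63  0.28] g -0.005
t 22.3667 tcp [0.4449 0.1702 0.1362] yaw y 17.65 tiltz [-0.9996  0.0285 -0.004 ] F [ 0.24 -0.63  0.28] grip -0.0045271487051151416
joints [ 0.31  -0.052  2.137  0.005  1.029 -0.   ]
```

View pics/w17.png

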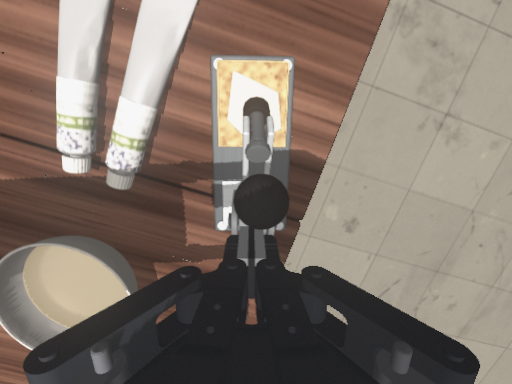

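The knob, now at (261,200), has pulled away from the fingertips and the push force is near 0, so the lever looks past its centre. I'll hold still and let it snap over.

```bash
python3 -m pendant '[[[0,0,0],0],[[0,0,0],0],[[0,0,0],0],[[0,0,0],0],[[0,0,0],0],[[0,0,0],0]]' >/dev/null;python3 s.py|sed 's/ q .* F/ F/'; python3 w.py w18
```

```text
t 22.92 tcp [0.4405 0.172  0.1332] yaw 17.77 toolx [ 0.0166  0.013  -0.9998] F [ 0.65  0.83 -0.11] g 0.001
t 22.9167 tcp [0.4405 0.172  0.1332] yaw y 17.77 tiltz [-0.9998  0.0197 -0.0073] F [ 0.65  0.83 -0.11] grip 0.0005157572063564648
joints [ 0.314 -0.05   2.14   0.008  1.031 -0.   ]
```

View pics/w18.png

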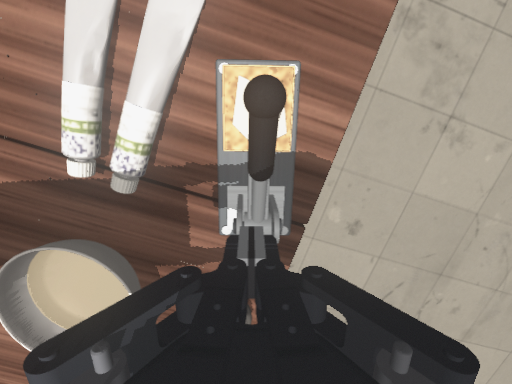

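The lever has gone over, and the knob lies over the bed at (265,97). I'll lift away, then check with all the cameras.

```bash
python3 -m pendant '[[[-0.01,0,0.005],0],[[-0.02,0,0.01],0],[[-0.03,0,0.01],0],[[-0.03,0,0.005],0],[[-0.02,0,0],0],[[-0.01,0,0],0],[[0,0,0],0],[[0,0,0],0],[[0,0,0],0],[[0,0,0],0]]' >/dev/null;python3 s.py|sed 's/ q .* F/ F/'; python3 w.py w19; python3 - <<'E'
from h import *
for n in ('scene','top'): cv2.imwrite(f'pics/{n}1.png',r.grab_frame(n)[:,:,::-1])
a=cv2.imread('pics/scene1.png')[180:320,140:280]; b=cv2.imread('pics/top1.png')[160:240,120:260]
cv2.imwrite('pics/end.png',np.hstack([cv2.resize(a,(400,400),interpolation=2),cv2.resize(b,(400,229),interpolation=2) if 0 else cv2.copyMakeBorder(cv2.resize(b,(400,229),interpolation=2),0,171,0,0,cv2.BORDER_CONSTANT)]))
E
```

```text
t 23.80 tcp [0.4472 0.137  0.2597] yaw 17.68 toolx [ 0.0143  0.0109 -0.9998] F [0.49 0.34 1.17] g -0.001
t 23.8 tcp [0.4472 0.137  0.2597] yaw y 17.68 tiltz [-0.9998  0.017  -0.006 ] F [0.49 0.34 1.17] grip -0.0007166019244581423
joints [ 0.239 -0.167  2.002  0.007  1.29  -0.072]
```

View pics/w19.png

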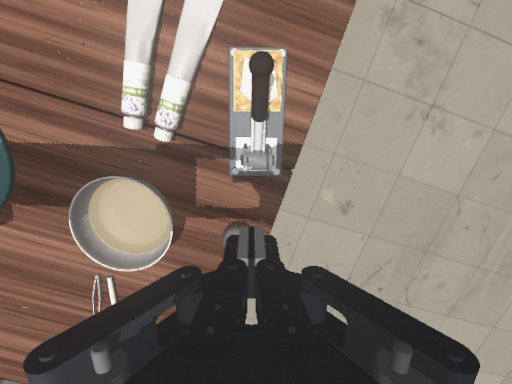

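View pics/end.png

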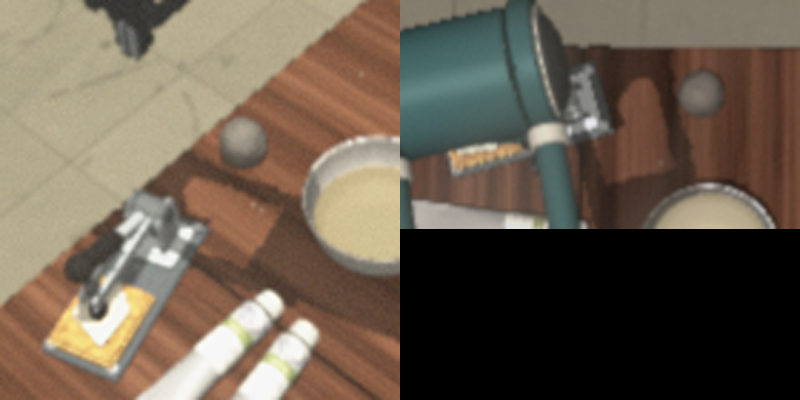

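```bash
python3 - <<'E'
from h import *
d=np.load('w19.npz'); im=d['im'].copy(); C=cam('wrist',dict(ee_rot=d['R'],tcp_pos=d['p']))
print(proj(C,[[.4245,.250,.106]]))
f=[0,.4288,.2421,.2926]; c,s=np.cos(f[3]),np.sin(f[3]); P=SH@np.array([[c,s],[-s,c]])+f[1:3]
crop=cv2.resize(im[40:190,200:320],None,fx=5,fy=5,interpolation=cv2.INTER_CUBIC)[:600]
q=((proj(C,np.c_[P,[.028]*5])-[200,40]+.5)*5).round().astype(np.int32)
cv2.polylines(crop,[q],True,(0,0,255),1); cv2.imwrite('pics/w19c.png',crop)
E
```

```text
[[260.54749754  66.10837511]]
```

View pics/w19c.png

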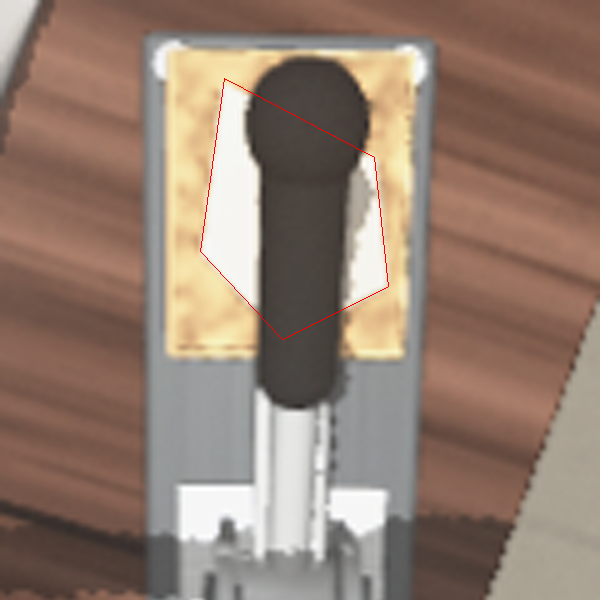

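The shard hasn't moved: the outline predicted from its placed pose matches the picture. The knob is within about 2 px of its closed position, and the robot touches nothing. I'm handing in the job.

```bash
python3 -c "
from workcell import r
print(r.close_job(), r.observe()['clock'])"
```

```text
the job is handed in; nothing more can be done
the job is handed in; nothing more can be done
```

The shard is on the cork bed, the clamp is snapped over with its foot on it, and the job was handed in at about 24 s of the 56 s allowed. No verdict is reported.

- **Shard:** I gripped the white shard across its 46 mm width, carried it over the lever and released it on the bed. The fit after release put it within about 2 mm of the bed's centre and well under 1° off its long way. After the clamp closed, the outline predicted from that pose still matched the picture.
- **Lever:** I pushed the knob past centre with the shut fingers and let it snap over by itself. The knob then showed within about 2 px of its closed position, and the scene picture shows the foot on the shard. The force of the foot on the shard can't be measured from here, so the 2 N is not confirmed.
- **Clearance:** The fingers ended about 0.26 m up, clear of everything, with the contact force at noise level. I never touched the pumice stone, and it still sat where it was.
- **What went wrong on the way:**
  - The tool's tilt drifted by up to about 3.4° during moves, and I had to work it back before gripping and placing.
  - During the push the fingers drifted about 8 mm off the knob's line; I corrected that while pushing.

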